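# Roll the turned axle to the scribed line

### The arm

A 6-joint arm with a two-finger parallel gripper is mounted at the origin on the work surface. World frame = base frame: x ahead of the robot, y to its left, z up, the work surface at z = 0. Lengths are in mm, angles in rad, forces in N, time in s.
With the tool pointing down it reaches from about 400 to 925 mm from the base axis. Payload 12.5 kg.
Tool frame: the origin (TCP) lies midway between the tips of the shut fingers; the grasp point (between the pads) lies 19 mm behind it; z points along the fingers, y is the direction in which the jaws open and shut (so a half turn about z gives the same grasp; the last joint's range is limited). The gripper opens to 95 mm and grips with 3 to 60 N. Pads are 20 mm wide; open, the fingers measure 119 mm over their backs; the gripper's body (75 mm by 180 mm) begins 59 mm behind the grasp point.
Start: joints at [1.114, 0.491, 1.559, -0, 1.092, -0.106], TCP at [214.765, 586.961, 214.661] pointing down, gripper open.
Joint ranges: [-3.1, 3.1], [-0.84, 2.19], [0.05, 2.79], [-1.13, 4.28], [0.06, 2.93], [-2.69, 2.69]. Speed limits (rad/s): [2.22, 2.22, 2.79, 3.14, 3.14, 3.14].

### API

Orientations are given as [roll, pitch, yaw] about the fixed x, y, z axes, in that order (R = Rz(yaw) Ry(pitch) Rx(roll)).
In Python, from cell import env gives the robot as it stands.
- The arm moves only by the tool drive_tool, never from a script. Its argument "increments" is a list of rows, each a list of 2 entries, a list of its own where there are three numbers: the shift along the tool's x, y, z as a fraction of full scale, then the turn, a rotation vector about the tool's x, y, z as a fraction of full scale. In form: [[[x, y, z], [ax, ay, az]], ...]. A call has 1 to 5 rows; each row shifts and turns the commanded pose from where the row before left it, along the tool's axes as they then stand; what a row does not reach is not made up. Full scale, the value 1, is 30 mm for a shift and 0.08 rad for a turn. A row lasts 1/12 s, in which the tool goes at most 41.7 mm and 7.16 degrees, less where a joint would pass 70% of its speed; a pose out of reach is approached as far as the arm can. A call with a number of a shift or a turn outside -1 to 1 is refused whole. A call with a gripper value outside its range is refused whole. "jaw" is the opening, from -1 (shut) to 1 (fully open), so that 0 is half open, set as the call begins (left out, the last holds). The fingers move at their own pace and stop on an object; the grip force is fixed at half the most. Time passes only in rows, so rows that do not move let the fingers close. It gives the time, the measured TCP pose, the force and the opening at its end, in the units of the state.
- env.state(): the state, without advancing time (a new reading comes with each control period).
- env.read_camera(name): name is "side" or "top"; returns a dict with "pixels" (480x640x3 uint8, blue, green, red), "vertical_fov" (degrees; the focal length in pixels is half the picture's height over the tangent of half this angle, whatever the lens; pixels are square), "cx", "cy" (the principal point, pixels), "world_to_cam" (4x4, takes a point from world to camera coordinates). Camera axes: x right, y down, z forward; pixel columns grow to the right and rows downward; lengths in mm; the calibration is good to about 2 mm. A picture is of the moment at which its call begins. There is no depth.
- env.job_done(): hands the job in, once; it reports no verdict.
Trained networks look in a picture, given as the dict that the camera call returned (one of the last four; its "shot" number tells which), for a name from the list of things; names that differ only in an ending like _2 or _b are one class to them, and where a whole thing is asked for, a point or a joint stands for the part that bears it (a point fixed in the world has none). Each returns a list of dicts, best first, with "score" (0 to 1); they miss things now and then, are a little off and sometimes report something else, mostly with a low value. They report only what shows in the picture. A call takes as long as a camera call. They do not tell look-alikes from the thing itself.
- env.boxes_of(target, picture): "point" ([x, y, z] in mm, in world coordinates, good to about 4 mm: the middle of the surface that is visible of it).
- env.tip_of(target, picture): "point" ([x, y, z] in mm, in world coordinates, good to about 4 mm: a listed point, or the origin of a listed thing).
The state is a dict: "t": time; "joints": joint angles; "qvel": joint speeds; "tau": joint torques, N m; "eef_pos": TCP position; "tcp_rot": TCP orientation; "ft_force": force on the tool from outside, world axes, zero at the start; "moment": the same for the moment, N m; "opening": opening from 0.0 (shut) to 1.0 (fully open).
Only numpy, scipy, OpenCV 4.12 (cv2) and the standard library are available. Lean on these libraries where they do the work, as an engineer would, in place of code of your own. Each camera call takes 0.05 s, during which the arm holds its last target.

### The job

Give the turned steel axle on the marking-out plate its rolling check: with the fingertips on top of it, push it sideways so that it rolls, not skids, across the plate to the scribed line, and leave it lying still over the line, centred on it and parallel to it. Do not pick the axle up, and leave the V-block, the bearing, the brass bush and the hammer where they are.

Things in the scene. Friction and masses are not known exactly. Their poses are not given: they have to be found in the camera images.
- axle: Turned steel axle lying on the marking-out plate, 0.3 to 0.6 kg: cylinder 24 mm across and 110 mm long, a journal 16 mm across and 12 mm long at each end. Origin mid-length on its axis (12 mm above the plate); x along its axis, y and z turn as it rolls. Starts 80 to 110 mm from the line on either side, within 3 degrees of parallel. Coasts only a few mm; its top moves twice as far as its axis
- line_mid (a point): Middle of the scribed line, a straight pale line 2 mm wide across the flat dark top of the marking-out plate, at the level of that top (55 mm above the bench). x along the line, y square to it in the top, z up. The plate is fixed, 220 mm along the line, 165 mm to either side of it, with a small bar handle at each of those two ends
- vblock: Steel V-block, 50 x 44 mm and 40 mm high, loose on the plate 80 to 110 mm from the line on the side away from the axle; origin at the centre of its underside. Leave alone
- bearing: Steel ring bearing, 52 mm across, 15 mm high, lying on the bench beside one end of the plate; origin at the centre of its underside. Leave alone
- bush: Brass flanged bush, flange 40 mm across, 34 mm high, standing on the bench beside the other end of the plate; origin at the centre of its underside. Leave alone
- hammer: Hand hammer lying on the bench beyond the plate's far edge, as seen from the robot; origin under the middle of it. Leave alone
Mind the look-alikes: they are no part of the job. Of the things that look like the axle, the middle-sized one is meant.

How it is judged (in metres and radians):
On the way, in this order (a step that is already met when the one before it is completed fails the run):
1. the axle has rolled half a turn (angle between axle's own z axis and vertical above 2.3 rad), for 0.02 s.
2. the axle has rolled on through about a full turn (angle between axle's own z axis and vertical below 0.9 rad), for 0.02 s.
At the end, for the whole second after the job is handed in: The axle lies still on the plate with the middle of its axis within 6 mm of the scribed line, within 0.09 rad (5 degrees) of parallel to it and no more than 50 mm from the line's middle along it, having rolled (about a full turn) rather than skidded there (y of axle in the frame of line_mid between -0.006 and 0.006 m and x of axle in the frame of line_mid between -0.05 and 0.05 m and z of axle in the frame of line_mid below 0.016 m and angle between the x axis of axle and the x axis of line_mid, either way round below 0.09 rad and linear speed of axle below 0.01 m/s); the robot touches nothing.
It fails at once if the axle was picked up off the plate (z of axle in the frame of line_mid above 0.018 m).
It fails at once if the axle left the plate (z of axle in the frame of line_mid below 0 m).
It fails at once if the V-block, bearing, bush or hammer was moved (distance of any of vblock, bearing, bush, hammer from where it was at the start of the episode above 0.015 m).
It also fails if it takes over 54 s, if anything falls off the work surface, if the arm or the gripper's body presses on something with over 40 N, if the wrist force passes 120 N, or if a joint passes its speed limit or range.

## Working session

There is one attempt and no reset: what is moved stays moved. The work goes in short steps, Python scripts to look and compute and a tool call to move; the robot and the scene stay as the last step left them, time stands still between calls to the robot, and variables do not carry over. Pictures are saved under pics/ and viewed, and the job is handed in when it is done.

Besides the shell and the picture viewer there is one more tool, called as name([rows], argument=value, ...), one row to a line, values as JSON. drive_tool: Moves the arm, as the interface text tells. Its arguments: {"type":"object","properties":{"increments":{"type":"array","items":{"type":"array"}},"jaw":{"type":"number"}},"required":["increments"]}

```bash
ls; mkdir -p pics; cat > h.py <<'E'
import numpy as np,cv2
from cell import env
def proj(p,P):
    P=np.atleast_2d(P).astype(float);c=P@p['world_to_cam'][:3,:3].T+p['world_to_cam'][:3,3]
    f=p['pixels'].shape[0]/2/np.tan(np.radians(p['vertical_fov'])/2)
    return np.c_[f*c[:,0]/c[:,2]+p['cx'],f*c[:,1]/c[:,2]+p['cy']]
def back(p,uv,z):
    uv=np.atleast_2d(uv).astype(float);f=p['pixels'].shape[0]/2/np.tan(np.radians(p['vertical_fov'])/2)
    R=p['world_to_cam'][:3,:3];t=p['world_to_cam'][:3,3];C=-R.T@t
    d=np.c_[(uv[:,0]-p['cx'])/f,(uv[:,1]-p['cy'])/f,np.ones(len(uv))]@R
    return C+d*((z-C[2])/d[:,2])[:,None]
E
python3 - <<'E'
from h import *
print(env.state())
for n in ['top','side']:
    p=env.read_camera(n);p['world_to_cam']=np.array(p['world_to_cam']);cv2.imwrite(f'pics/{n}0.png',p['pixels'])
    print(n,{k:v for k,v in p.items() if k!='pixels'})
    for t in ['axle','line_mid','vblock','bearing','bush','hammer']:
        for f in (env.tip_of,env.boxes_of):
            try:
                for d in f(t,p): print(t,f.__name__,d, proj(p,d['point']).round(0))
            except Exception as e: print(t,e)
E
```

```text
pics
{'t': 0.0, 'joints': array([ 1.11440673e+00,  4.91535824e-01,  1.55942728e+00,  2.19329944e-06,
        1.09168078e+00, -1.05610816e-01]), 'qvel': array([ 0.00108549, -0.00019584,  0.00050577, -0.00017909,  0.00102549,
       -0.00023795]), 'tau': array([ 1.46966773e-03, -6.12631989e+01, -2.58191925e+01,  6.93211821e-02,
        4.80166334e-02, -8.11672999e-05]), 'eef_pos': array([214.65167517, 586.74055977, 214.08412229]), 'tcp_rot': array([-3.14054749e+00, -1.12749416e-04,  2.79081280e+00]), 'ft_force': array([ 0.30882071, -0.58091253, -0.54326637]), 'moment': array([-0.00151783,  0.01489968,  0.00606637]), 'opening': 1.0009943845524831}
top {'vertical_fov': 46.64953583762394, 'cx': 322.6509856614513, 'cy': 238.43017796367138, 'world_to_cam': array([[-1.61634956e-02, -9.99861832e-01,  3.88062264e-03,
         3.44729135e+01],
       [-9.91600238e-01,  1.55315823e-02, -1.28404586e-01,
         5.83861353e+02],
       [ 1.28326572e-01, -5.92349329e-03, -9.91714275e-01,
         1.04439906e+03],
       [ 0.00000000e+00,  0.00000000e+00,  0.00000000e+00,
         1.00000000e+00]])
[... 2369 characters left out ...]
 [593.1, 195.7, 54.4], 'score': 0.97} [[295. 299.]]
vblock call {'point': [584.8, 199.4, 82.4], 'score': 0.76} [[298. 293.]]
bearing call {'point': [489.1, -98.5, 2.1], 'score': 0.51} [[378. 223.]]
bearing call {'point': [487.1, -96.2, 14.6], 'score': 0.65} [[379. 220.]]
bush call {'point': [623.0, 336.9, 1.5], 'score': 0.82} [[256. 372.]]
bush call {'point': [621.5, 342.5, 22.7], 'score': 0.62} [[255. 370.]]
bush call {'point': [770.7, 138.2, 22.3], 'score': 0.31} [[226. 267.]]
hammer call {'point': [767.4, 83.8, 2.1], 'score': 0.97} [[239. 254.]]
hammer call {'point': [772.6, 139.7, 23.8], 'score': 0.94} [[225. 267.]]
hammer call {'point': [583.4, 199.9, 81.6], 'score': 0.38} [[298. 294.]]
```

View pics/top0.png

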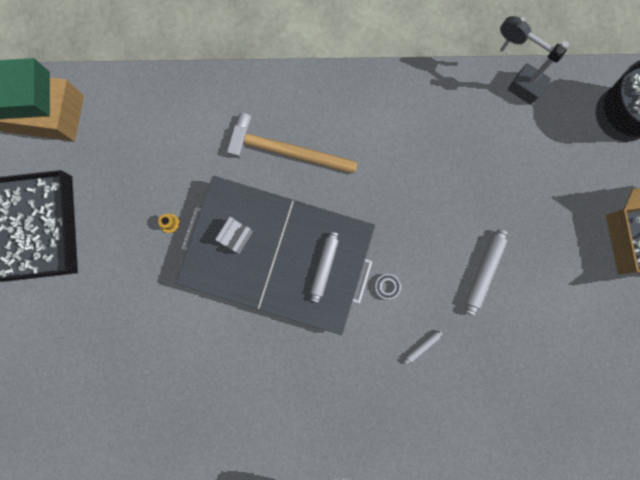

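View pics/side0.png

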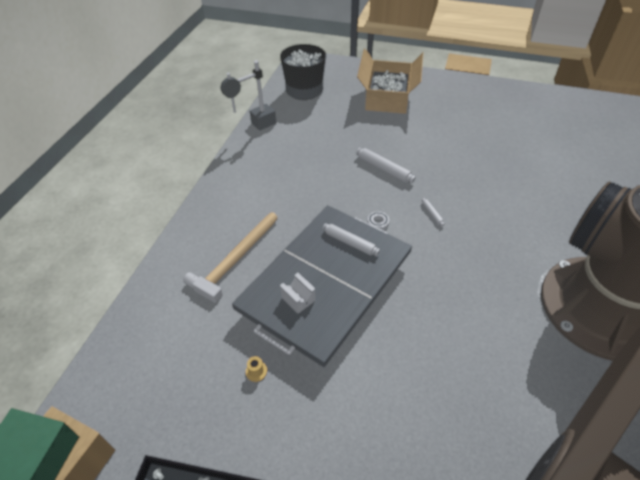

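```bash
python3 - <<'E'
import cv2
a=cv2.imread('pics/top0.png')[190:330,220:400];cv2.imwrite('pics/tc.png',cv2.resize(a,None,fx=4,fy=4,interpolation=cv2.INTER_CUBIC))
a=cv2.imread('pics/side0.png')[190:340,250:430];cv2.imwrite('pics/sc.png',cv2.resize(a,None,fx=4,fy=4,interpolation=cv2.INTER_CUBIC))
E
```

```text
(no output)
```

View pics/tc.png

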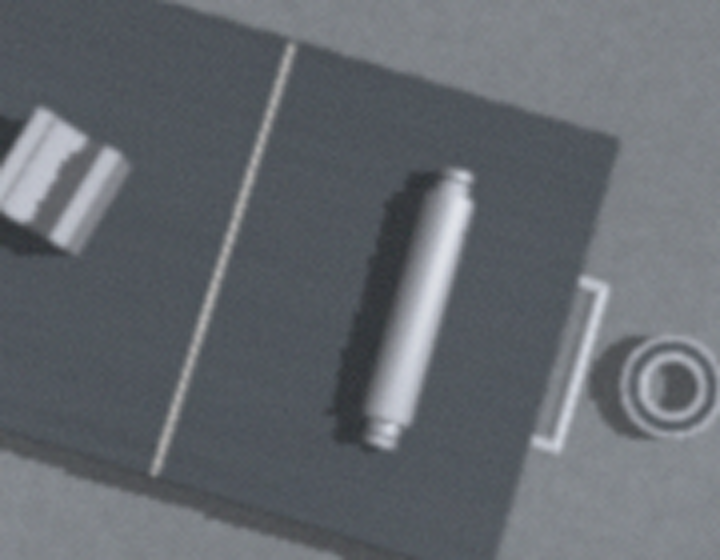

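View pics/sc.png

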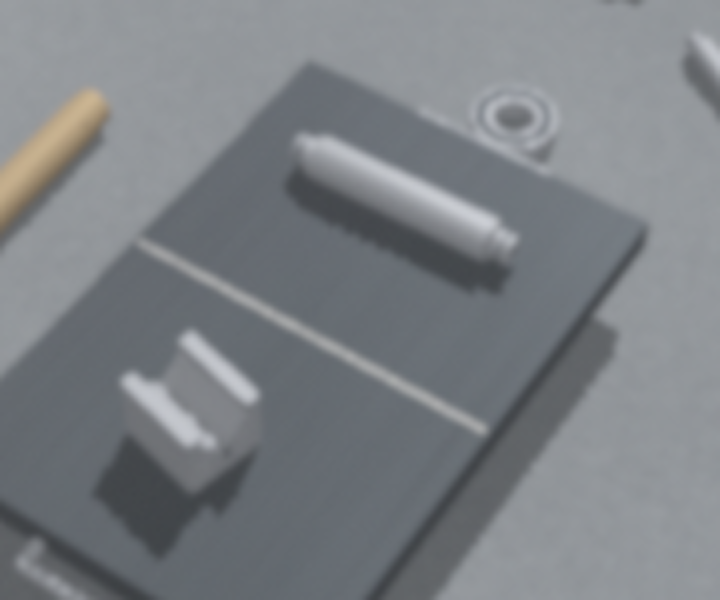

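The three axle look-alikes in the top view are at (322,265) on the plate, (486,270) which is large, and (423,347) which is small. The one on the plate is the middle-sized one, and the crop shows its journals and the line about 85–90 mm to its left. Next I'll measure both precisely.

```bash
cat > m.py <<'E'
from h import *
from scipy.optimize import least_squares
def views():
    o={}
    for n in ['top','side']:
        p=env.read_camera(n);p['world_to_cam']=np.array(p['world_to_cam']);o[n]=p
    return o
def line_fit(p,a,b):
    # refine line between px a,b by brightness peak across; returns refined points
    g=cv2.cvtColor(p['pixels'],cv2.COLOR_BGR2GRAY).astype(np.float32);a=np.array(a,float);b=np.array(b,float)
    d=(b-a)/np.linalg.norm(b-a);n=np.array([-d[1],d[0]]);s=np.linspace(-4,4,33);pts=[]
    for k in np.linspace(.05,.95,40):
        q=a+k*(b-a);Q=q+s[:,None]*n
        v=cv2.remap(g,Q[:,0].astype(np.float32)[None],Q[:,1].astype(np.float32)[None],cv2.INTER_LINEAR)[0]
        w=np.clip(v-np.median(v)-10,0,None)
        if w.sum()>20: pts.append(q+(w@s/w.sum())*n)
    vx,vy,x0,y0=cv2.fitLine(np.float32(pts),cv2.DIST_HUBER,0,.01,.01).ravel()
    return np.array([x0,y0]),np.array([vx,vy])
E
python3 - <<'E'
from m import *
o=views()
import pickle
L={'top':((293,201),(258.75,308.5)),'side':((285,250.5),(371.75,297.75))}
E={}
for n in o:
    p=o[n];x0,d=line_fit(p,*L[n]);A=[]
    for e in L[n]:
        e=np.array(e);A.append(x0+d*((e-x0)@d))
    W=back(p,A,55);print(n,'line',W.round(1).tolist(),'mid',W.mean(0).round(1),'len',np.linalg.norm(W[1]-W[0]).round(1),'ang',np.degrees(np.arctan2(*(W[0]-W[1])[[1,0]])).round(2))
    g=cv2.cvtColor(p['pixels'],cv2.COLOR_BGR2GRAY)
    r=(slice(225,310),slice(300,345)) if n=='top' else (slice(215,262),slice(315,385))
    m=np.zeros_like(g);m[r]=(g[r]>135)*255
    nn,lab,st,ce=cv2.connectedComponentsWithStats(m);k=1+np.argmax(st[1:,4]);
    mm=(lab==k)
    ys,xs=np.nonzero(mm);print(n,st[k],ce[k]);R=cv2.minAreaRect(np.float32(np.c_[xs,ys]));B=cv2.boxPoints(R);print(R)
    for e in (B,): 
        l=[(B[i]+B[(i+1)%4])/2 for i in range(4)]
        print('at z67',back(p,l,67).round(1).tolist())
    v=p['pixels'].copy();v[mm]=(0,0,255);cv2.imwrite(f'pics/m_{n}.png',cv2.resize(v[190:340,220:400],None,fx=4,fy=4))
E
```

```text
top line [[656.1, 82.1, 55.0], [451.6, 149.0, 55.0]] mid [553.8 115.6  55. ] len 215.1 ang -18.1
top [313 232  25  70 613] [325.34420881 267.30342577]
((325.46331787109375, 266.78900146484375), (9.578263282775879, 71.54963684082031), 16.699243545532227)
at z67 [[529.5, 29.5, 67.0], [591.4, 0.4, 67.0], [524.0, 12.4, 67.0], [463.1, 41.2, 67.0]]
side line [[653.1, 84.5, 55.0], [450.6, 150.3, 55.0]] mid [551.9 117.4  55. ] len 212.9 ang -17.99
side [324 223  56  30 475] [351.35789474 237.01684211]
((351.3000183105469, 236.90003967285156), (60.373836517333984, 8.497057914733887), 26.56505012512207)
at z67 [[592.8, -2.6, 67.0], [525.2, 7.3, 67.0], [463.2, 39.4, 67.0], [527.5, 30.5, 67.0]]
```

```bash
python3 -c "
import cv2,numpy as np
a=cv2.imread('pics/m_top.png');b=cv2.imread('pics/m_side.png')
cv2.imwrite('pics/mm.png',cv2.resize(np.hstack([a,b]),(800,333)))"
```

```text
(no output)
```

View pics/mm.png

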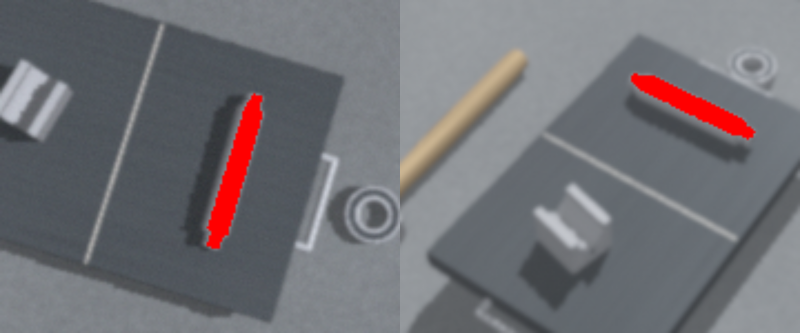

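```bash
cat >> m.py <<'E'
LM=np.array([552.9,116.5,55.]);TH=np.radians(-18.05);LX=np.array([np.cos(TH),np.sin(TH),0]);LY=np.array([-np.sin(TH),np.cos(TH),0])
def prof(p,x,ys,z):
    g=cv2.cvtColor(p['pixels'],cv2.COLOR_BGR2GRAY)
    P=LM+np.outer(np.ones(len(ys)),LX*x)+np.outer(ys,LY);P[:,2]=z
    q=proj(p,P).astype(np.float32);return cv2.remap(g,q[None,:,0],q[None,:,1],cv2.INTER_LINEAR)[0]
E
python3 - <<'E'
from m import *
o=views()
ys=np.arange(-120,-55,2.)
for n in o:
    print(n);print('   y',ys.astype(int).tolist())
    for x in (-40,-20,0,20,40): print(x,prof(o[n],x,ys,67).tolist())
C={n:-o[n]['world_to_cam'][:3,:3].T@o[n]['world_to_cam'][:3,3] for n in o};print(C, {n:((C[n]-LM)@LY,(C[n]-LM)@LX) for n in C})
for e in ((592,-1),(463.2,40.3)): 
    d=np.array([*e,55])-LM;print(d@LX,d@LY)
E
```

```text
top
   y [-120, -118, -116, -114, -112, -110, -108, -106, -104, -102, -100, -98, -96, -94, -92, -90, -88, -86, -84, -82, -80, -78, -76, -74, -72, -70, -68, -66, -64, -62, -60, -58, -56]
-40 [84, 85, 87, 86, 86, 105, 144, 176, 192, 200, 199, 192, 185, 167, 150, 133, 110, 87, 64, 57, 55, 57, 59, 56, 59, 71, 83, 85, 86, 84, 83, 85, 86]
-20 [87, 87, 87, 87, 88, 100, 139, 174, 194, 207, 206, 203, 187, 170, 149, 132, 113, 90, 65, 56, 56, 55, 52, 56, 59, 69, 79, 83, 83, 83, 84, 85, 85]
0 [86, 86, 86, 87, 88, 99, 135, 172, 196, 210, 214, 206, 188, 168, 148, 131, 113, 92, 72, 59, 57, 58, 56, 57, 57, 68, 81, 87, 87, 86, 88, 85, 87]
20 [87, 87, 87, 85, 86, 98, 130, 169, 198, 215, 218, 210, 189, 167, 150, 131, 114, 95, 73, 60, 56, 55, 56, 56, 57, 60, 70, 79, 86, 86, 87, 85, 84]
40 [88, 88, 87, 87, 87, 94, 122, 167, 201, 218, 220, 211, 192, 170, 150, 132, 115, 96, 78, 63, 55, 55, 56, 54, 54, 59, 71, 82, 82, 82, 84, 84, 84]
side
   y [-120, -118, -116, -114, -112, -110, -108, -106, -104, -102, -100, -98, -96, -94, -92, -90, -88, -86, -84, -82, -80, -78, -76, -74, -72, -70, -68, -66, -64, -62, -60,
[... 441 characters left out ...]
, 73, 72, 72, 72, 73, 74, 80, 88, 98, 105]
20 [113, 113, 115, 121, 136, 157, 180, 191, 195, 189, 180, 170, 160, 152, 144, 138, 131, 125, 118, 110, 99, 87, 78, 74, 73, 73, 72, 72, 73, 78, 85, 95, 103]
40 [112, 112, 113, 119, 132, 153, 174, 187, 191, 187, 179, 169, 160, 151, 145, 138, 133, 126, 120, 111, 100, 89, 79, 75, 73, 73, 73, 73, 73, 75, 81, 90, 99]
{'top': array([ 445.49010871,   31.58635055, 1110.58215344]), 'side': array([377.47022526, 693.29567712, 843.51510489])} {'top': (np.float64(-114.01536470285696), np.float64(-75.81364799322559)), 'side': (np.float64(494.0531753955675), np.float64(-345.5145711707827))}
73.5827541254612 -99.60240105194214
-61.675219348908584 -100.2431908822939
```

```bash
cat > plan.py <<'E'
from m import *
import sys
def plan(target,yaw_t,N):
    s=env.state();p=np.array(s['eef_pos']);yaw=s['tcp_rot'][2];dy=(yaw_t-yaw+np.pi)%(2*np.pi)-np.pi
    w=(np.array(target)-p)/N;r=[]
    for i in range(N):
        X=np.array([np.cos(yaw),np.sin(yaw),0]);Y=np.array([np.sin(yaw),-np.cos(yaw),0])
        r.append([[round(w@X/30,2),round(w@Y/30,2),round(-w[2]/30,2)],[0,0,round(-dy/N/.08,3)]]);yaw+=dy/N
    for i in range(0,N,5): print(r[i:i+5])
def inline():
    s=env.state();d=np.array(s['eef_pos'])-LM;print('line frame',(d@LX).round(2),(d@LY).round(2),'h',d[2].round(2),'rot',s['tcp_rot'].round(4),'F',s['ft_force'].round(2),'t',s['t'],s['opening'])
E
python3 - <<'E'
from plan import *
t=LM+6*LX-104*LY;t[2]=130
plan(t,np.pi/2+TH,25)
E
```

```text
[[[np.float64(-0.65), np.float64(-0.57), np.float64(0.11)], [0, 0, np.float64(0.768)]], [[np.float64(-0.69), np.float64(-0.53), np.float64(0.11)], [0, 0, np.float64(0.768)]], [[np.float64(-0.72), np.float64(-0.49), np.float64(0.11)], [0, 0, np.float64(0.768)]], [[np.float64(-0.75), np.float64(-0.44), np.float64(0.11)], [0, 0, np.float64(0.768)]], [[np.float64(-0.77), np.float64(-0.4), np.float64(0.11)], [0, 0, np.float64(0.768)]]]
[[[np.float64(-0.79), np.float64(-0.35), np.float64(0.11)], [0, 0, np.float64(0.768)]], [[np.float64(-0.81), np.float64(-0.3), np.float64(0.11)], [0, 0, np.float64(0.768)]], [[np.float64(-0.83), np.float64(-0.25), np.float64(0.11)], [0, 0, np.float64(0.768)]], [[np.float64(-0.84), np.float64(-0.2), np.float64(0.11)], [0, 0, np.float64(0.768)]], [[np.float64(-0.86), np.float64(-0.15), np.float64(0.11)], [0, 0, np.float64(0.768)]]]
[[[np.float64(-0.86), np.float64(-0.09), np.float64(0.11)], [0, 0, np.float64(0.768)]], [[np.float64(-0.87), np.float64(-0.04), np.float64(0.11)], [0, 0, np.float64(0.768)]], [[np.float64(-0.87), np.float64(0.01), np.float64(0.11)]
[... 361 characters left out ...]
t64(0.768)]], [[np.float64(-0.82), np.float64(0.28), np.float64(0.11)], [0, 0, np.float64(0.768)]], [[np.float64(-0.8), np.float64(0.33), np.float64(0.11)], [0, 0, np.float64(0.768)]], [[np.float64(-0.78), np.float64(0.37), np.float64(0.11)], [0, 0, np.float64(0.768)]]]
[[[np.float64(-0.76), np.float64(0.42), np.float64(0.11)], [0, 0, np.float64(0.768)]], [[np.float64(-0.73), np.float64(0.47), np.float64(0.11)], [0, 0, np.float64(0.768)]], [[np.float64(-0.7), np.float64(0.51), np.float64(0.11)], [0, 0, np.float64(0.768)]], [[np.float64(-0.67), np.float64(0.55), np.float64(0.11)], [0, 0, np.float64(0.768)]], [[np.float64(-0.63), np.float64(0.59), np.float64(0.11)], [0, 0, np.float64(0.768)]]]
```

drive_tool([
  [[-0.65,-0.57,0.11],[0,0,0.77]],
  [[-0.69,-0.53,0.11],[0,0,0.77]],
  [[-0.72,-0.49,0.11],[0,0,0.77]],
  [[-0.75,-0.44,0.11],[0,0,0.77]],
  [[-0.77,-0.4,0.11],[0,0,0.77]],
], jaw=0.2)

```text
t: 1.92
eef_pos: [277.7, 471.6, 198.1]
tcp_rot: [3.141, 0.0, 2.48]
ft_force: [-0.3, 0.7, 0.2]
opening: 0.704
```

drive_tool([
  [[-0.79,-0.35,0.11],[0,0,0.77]],
  [[-0.81,-0.3,0.11],[0,0,0.77]],
  [[-0.83,-0.25,0.11],[0,0,0.77]],
  [[-0.84,-0.2,0.11],[0,0,0.77]],
  [[-0.86,-0.15,0.11],[0,0,0.77]],
])

```text
t: 2.33
eef_pos: [339.4, 357.2, 181.7]
tcp_rot: [3.141, -0.0, 2.172]
ft_force: [0.9, 0.3, 1.0]
opening: 0.597
```

drive_tool([
  [[-0.86,-0.09,0.11],[0,0,0.77]],
  [[-0.87,-0.04,0.11],[0,0,0.77]],
  [[-0.87,0.01,0.11],[0,0,0.77]],
  [[-0.86,0.07,0.11],[0,0,0.77]],
  [[-0.86,0.12,0.11],[0,0,0.77]],
])

```text
t: 2.75
eef_pos: [401.5, 242.8, 165.2]
tcp_rot: [3.141, -0.0, 1.864]
ft_force: [1.2, 0.3, 0.3]
opening: 0.598
```

drive_tool([
  [[-0.85,0.17,0.11],[0,0,0.77]],
  [[-0.84,0.22,0.11],[0,0,0.77]],
  [[-0.82,0.28,0.11],[0,0,0.77]],
  [[-0.8,0.33,0.11],[0,0,0.77]],
  [[-0.78,0.37,0.11],[0,0,0.77]],
])

```text
t: 3.17
eef_pos: [463.4, 128.5, 148.6]
tcp_rot: [3.141, -0.0, 1.556]
ft_force: [0.2, 0.1, 0.2]
opening: 0.6
```

drive_tool([
  [[-0.76,0.42,0.11],[0,0,0.77]],
  [[-0.73,0.47,0.11],[0,0,0.77]],
  [[-0.7,0.51,0.11],[0,0,0.77]],
  [[-0.67,0.55,0.11],[0,0,0.77]],
  [[-0.63,0.59,0.11],[0,0,0.77]],
])

```text
t: 3.58
eef_pos: [525.0, 14.0, 132.1]
tcp_rot: [3.141, -0.0, 1.248]
ft_force: [0.4, -0.2, -1.2]
opening: 0.602
```

```bash
python3 -c "
from plan import *
inline()"
```

```text
line frame 5.29 -106.13 h 77.08 rot [ 3.1413e+00 -2.0000e-04  1.2476e+00] F [ 0.35 -0.18 -1.15] t 3.5833 0.6019550074203448
```

drive_tool([
  [[0.07,0.02,0.8],[0,0,-0.1]],
  [[0,0,0.7],[0,0,0]],
  [[0,0,0],[0,0,0]],
])

```text
t: 3.83
eef_pos: [524.3, 16.7, 84.2]
tcp_rot: [-3.137, 0.001, 1.258]
ft_force: [-0.2, 0.9, -0.9]
opening: 0.597
```

```bash
python3 - <<'E'
from plan import *
inline();o=views()
a=[cv2.resize(o[n]['pixels'][c],(400,333),interpolation=cv2.INTER_CUBIC) for n,c in (('top',np.s_[200:325,250:400]),('side',np.s_[160:285,270:420]))]
cv2.imwrite('pics/s1.png',np.hstack(a));inline()
E
```

```text
line frame 3.78 -103.75 h 29.25 rot [-3.1370e+00  9.0000e-04  1.2578e+00] F [-0.19  0.94 -0.91] t 3.8333 0.5972142819319727
line frame 4.82 -102.97 h 32.15 rot [-3.1404e+00  2.0000e-04  1.2588e+00] F [-0.88  0.41 -0.08] t 3.9333 0.5984606319272507
```

View pics/s1.png

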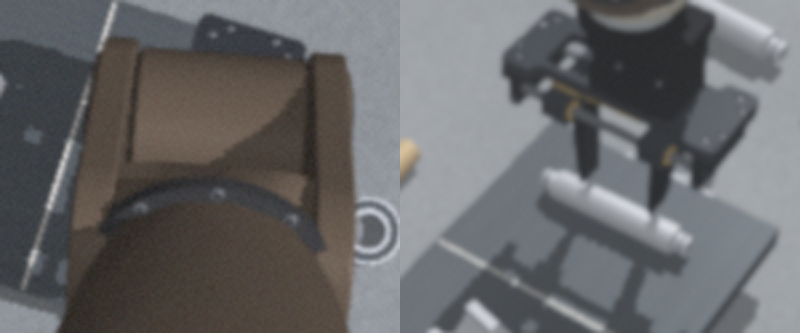

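The side view at (585,190) and (655,215) of the composite shows both fingertips over the axle. I'll lower them gently.

drive_tool([
  [[0,0,0.1],[0,0,0]],
  [[0,0,0.1],[0,0,0]],
  [[0,0,0],[0,0,0]],
  [[0,0,0],[0,0,0]],
])

```text
t: 4.27
eef_pos: [525.8, 17.2, 81.6]
tcp_rot: [3.141, -0.0, 1.259]
ft_force: [-0.6, 0.1, 0.5]
opening: 0.604
```

drive_tool([
  [[0,0,0.035],[0,0,0]],
  [[0,0,0],[0,0,0]],
])

```text
t: 4.43
eef_pos: [525.8, 17.1, 80.2]
tcp_rot: [3.141, -0.0, 1.259]
ft_force: [-0.6, 0.1, 0.5]
opening: 0.599
```

drive_tool([
  [[0,0,0.035],[0,0,0]],
  [[0,0,0],[0,0,0]],
])

```text
t: 4.6
eef_pos: [525.8, 17.1, 79.2]
tcp_rot: [3.141, -0.0, 1.259]
ft_force: [-1.0, -0.7, 2.9]
opening: 0.598
```

drive_tool([
  [[0,0,0.02],[0,0,0]],
  [[0,0,0],[0,0,0]],
])

```text
t: 4.77
eef_pos: [525.9, 17.1, 79.0]
tcp_rot: [3.141, -0.0, 1.259]
ft_force: [-2.4, 0.1, 9.0]
opening: 0.601
```

drive_tool([
  [[0.1,0,0.01],[0,0,0]],
  [[0.15,0,0],[0,0,0]],
  [[0.15,0,0],[0,0,0]],
  [[0.1,0,0],[0,0,0]],
  [[0,0,0],[0,0,0]],
])

```text
t: 5.18
eef_pos: [530.4, 31.9, 78.9]
tcp_rot: [3.141, -0.0, 1.259]
ft_force: [-3.5, 1.7, 12.5]
opening: 0.602
```

```bash
python3 - <<'E'
from plan import *
inline();o=views()
a=[cv2.resize(o[n]['pixels'][c],(400,333),interpolation=cv2.INTER_CUBIC) for n,c in (('top',np.s_[200:325,250:400]),('side',np.s_[160:285,270:420]))]
cv2.imwrite('pics/s2.png',np.hstack(a));
print(prof(o['side'],55,np.arange(-120,-55,2.),67).tolist(),prof(o['side'],0,np.arange(-120,-55,2.),67).tolist())
inline()
E
```

```text
line frame 4.85 -87.42 h 23.94 rot [ 3.1411e+00 -4.0000e-04  1.2592e+00] F [-3.47  1.71 12.53] t 5.1833 0.6017452900631486
[50, 50, 50, 50, 50, 49, 50, 54, 73, 105, 140, 172, 183, 190, 185, 178, 169, 160, 152, 147, 142, 136, 128, 116, 101, 89, 81, 77, 76, 78, 81, 88, 97] [103, 111, 118, 121, 123, 123, 125, 135, 150, 173, 192, 202, 205, 201, 192, 182, 172, 162, 153, 146, 140, 135, 127, 115, 101, 87, 79, 77, 77, 76, 76, 75, 77]
line frame 4.87 -87.67 h 23.97 rot [ 3.141e+00 -4.000e-04  1.259e+00] F [-3.12  1.29 12.64] t 5.2833 0.5953821235148251
```

View pics/s2.png

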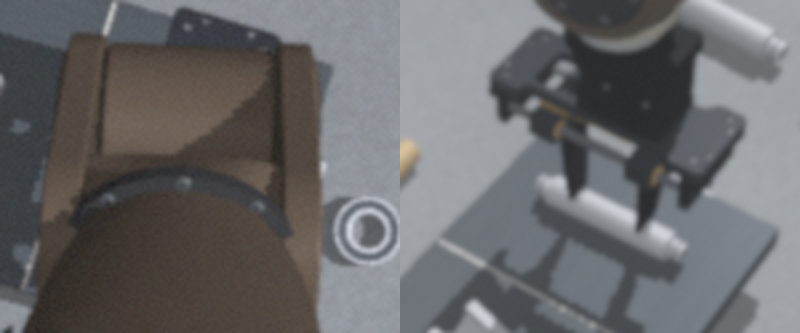

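drive_tool([
  [[0.15,0,0],[0,0,0]],
  [[0.15,0,0],[0,0,0]],
  [[0.06,0,0],[0,0,0]],
  [[0,0,0],[0,0,0]],
  [[0,0,-0.25],[0,0,0]],
])

```text
t: 5.7
eef_pos: [533.2, 41.8, 85.2]
tcp_rot: [-3.14, 0.0, 1.259]
ft_force: [-0.1, -0.3, -0.5]
opening: 0.6
```

drive_tool([
  [[-0.23,0,0],[0,0,0]],
  [[-0.23,0,0],[0,0,0]],
  [[0,0,0.13],[0,0,0]],
  [[0,0,0.06],[0,0,0]],
  [[0,0,0.03],[0,0,0]],
])

```text
t: 6.12
eef_pos: [529.3, 28.2, 78.9]
tcp_rot: [-3.141, -0.0, 1.258]
ft_force: [-3.9, -0.1, 16.0]
opening: 0.597
```

drive_tool([
  [[0,0,0.02],[0,0,0]],
  [[0,0,0.01],[0,0,0]],
  [[0,0,0],[0,0,0]],
])

```text
t: 6.37
eef_pos: [529.4, 28.5, 78.8]
tcp_rot: [3.141, -0.0, 1.259]
ft_force: [-3.7, -0.2, 15.4]
opening: 0.601
```

```bash
cat > look.py <<'E'
from plan import *
def look(name):
    inline();o=views();p=o['side']
    ys=np.arange(-125,30,.5);out=[]
    for x in (0,):
        v=prof(p,x,ys,67).astype(float);k=int(np.argmax(v[:]*(np.abs(ys)<1e3)));print('peak y',ys[k],v[k])
    a=[cv2.resize(o[n]['pixels'][c],(400,333),interpolation=cv2.INTER_CUBIC) for n,c in (('top',np.s_[200:325,250:400]),('side',np.s_[180:305,260:410]))]
    cv2.imwrite(f'pics/{name}.png',np.hstack(a))
    for x in (0,50): print(x,dict(zip(np.arange(-120,20,4),prof(p,x,np.arange(-120,20,4.),67).tolist())))
E
python3 -c "
from look import *
look('s3')"
```

```text
line frame 4.93 -90.91 h 23.8 rot [ 3.1413e+00 -3.0000e-04  1.2586e+00] F [-3.74 -0.18 15.37] t 6.3667 0.6008393455540151
peak y -90.5 207.0
0 {np.int64(-120): 115, np.int64(-116): 121, np.int64(-112): 123, np.int64(-108): 123, np.int64(-104): 124, np.int64(-100): 136, np.int64(-96): 175, np.int64(-92): 203, np.int64(-88): 201, np.int64(-84): 181, np.int64(-80): 161, np.int64(-76): 146, np.int64(-72): 134, np.int64(-68): 114, np.int64(-64): 86, np.int64(-60): 77, np.int64(-56): 76, np.int64(-52): 76, np.int64(-48): 83, np.int64(-44): 105, np.int64(-40): 116, np.int64(-36): 117, np.int64(-32): 116, np.int64(-28): 115, np.int64(-24): 115, np.int64(-20): 115, np.int64(-16): 116, np.int64(-12): 113, np.int64(-8): 108, np.int64(-4): 92, np.int64(0): 78, np.int64(4): 104, np.int64(8): 132, np.int64(12): 113, np.int64(16): 102}
50 {np.int64(-120): 54, np.int64(-116): 51, np.int64(-112): 50, np.int64(-108): 50, np.int64(-104): 52, np.int64(-100): 82, np.int64(-96): 152, np.int64(-92): 194, np.int64(-88): 195, np.int64(-84): 178, np.int64(-80): 160, np.int64(-76): 147, np.int64(-72): 136, np.int64(-68): 117, np.int64(-64): 91, np.int64(-60): 78, np.int64(-56): 77, np.int64(-52): 81, np.int64(-48): 98, np.int64(-44): 111, np.int64(-40): 115, np.int64(-36): 114, np.int64(-32): 115, np.int64(-28): 115, np.int64(-24): 114, np.int64(-20): 108, np.int64(-16): 94, np.int64(-12): 86, np.int64(-8): 81, np.int64(-4): 78, np.int64(0): 78, np.int64(4): 91, np.int64(8): 108, np.int64(12): 90, np.int64(16): 78}
```

View pics/s3.png

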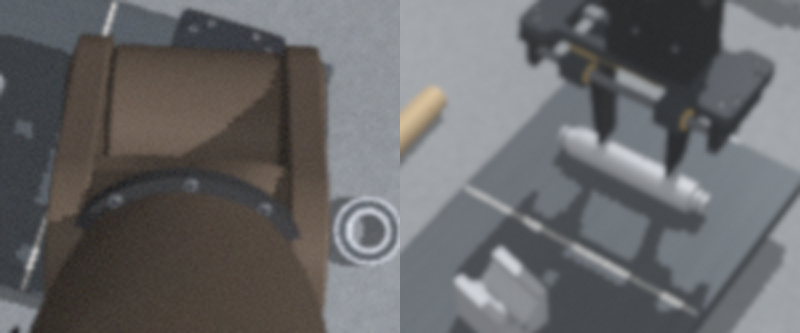

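drive_tool([
  [[0.1,0,0],[0,0,0]],
  [[0.23,0,0],[0,0,0]],
  [[0.26,0,0],[0,0,0]],
  [[0.23,0,0],[0,0,0]],
  [[0.1,0,0],[0,0,0]],
])

```text
t: 6.88
eef_pos: [537.7, 55.5, 78.9]
tcp_rot: [-3.141, -0.0, 1.259]
ft_force: [-6.0, 1.5, 18.0]
opening: 0.599
```

drive_tool([
  [[0,0,0],[0,0,0]],
  [[0,0,-0.25],[0,0,0]],
  [[-0.23,0,0],[0,0,0]],
  [[-0.23,0,0],[0,0,0]],
  [[0,0,0.13],[0,0,0]],
])

```text
t: 7.3
eef_pos: [533.4, 40.4, 81.7]
tcp_rot: [3.141, -0.0, 1.258]
ft_force: [0.0, -0.3, -0.4]
opening: 0.597
```

drive_tool([
  [[0,0,0.06],[0,0,0]],
  [[0,0,0.04],[0,0,0]],
  [[0,0,0.02],[0,0,0]],
  [[0,0,0],[0,0,0]],
])

```text
t: 7.63
eef_pos: [533.6, 41.6, 78.7]
tcp_rot: [3.141, -0.0, 1.258]
ft_force: [-2.7, -1.0, 16.3]
opening: 0.595
```

```bash
python3 -c "
from look import *
look('s4')"
```

```text
line frame 4.88 -77.2 h 23.75 rot [ 3.1414e+00 -2.0000e-04  1.2585e+00] F [-2.67 -0.99 16.29] t 7.6333 0.5945648134653607
peak y -77.0 204.0
0 {np.int64(-120): 54, np.int64(-116): 59, np.int64(-112): 79, np.int64(-108): 104, np.int64(-104): 120, np.int64(-100): 122, np.int64(-96): 122, np.int64(-92): 122, np.int64(-88): 123, np.int64(-84): 146, np.int64(-80): 190, np.int64(-76): 203, np.int64(-72): 192, np.int64(-68): 173, np.int64(-64): 154, np.int64(-60): 140, np.int64(-56): 128, np.int64(-52): 103, np.int64(-48): 81, np.int64(-44): 75, np.int64(-40): 76, np.int64(-36): 78, np.int64(-32): 92, np.int64(-28): 111, np.int64(-24): 116, np.int64(-20): 116, np.int64(-16): 116, np.int64(-12): 116, np.int64(-8): 115, np.int64(-4): 114, np.int64(0): 114, np.int64(4): 132, np.int64(8): 155, np.int64(12): 108, np.int64(16): 80}
50 {np.int64(-120): 116, np.int64(-116): 101, np.int64(-112): 77, np.int64(-108): 58, np.int64(-104): 51, np.int64(-100): 51, np.int64(-96): 51, np.int64(-92): 49, np.int64(-88): 55, np.int64(-84): 102, np.int64(-80): 176, np.int64(-76): 202, np.int64(-72): 192, np.int64(-68): 171, np.int64(-64): 153, np.int64(-60): 142, np.int64(-56): 131, np.int64(-52): 109, np.int64(-48): 84, np.int64(-44): 77, np.int64(-40): 78, np.int64(-36): 89, np.int64(-32): 108, np.int64(-28): 114, np.int64(-24): 115, np.int64(-20): 115, np.int64(-16): 115, np.int64(-12): 114, np.int64(-8): 112, np.int64(-4): 99, np.int64(0): 87, np.int64(4): 97, np.int64(8): 114, np.int64(12): 91, np.int64(16): 78}
```

View pics/s4.png

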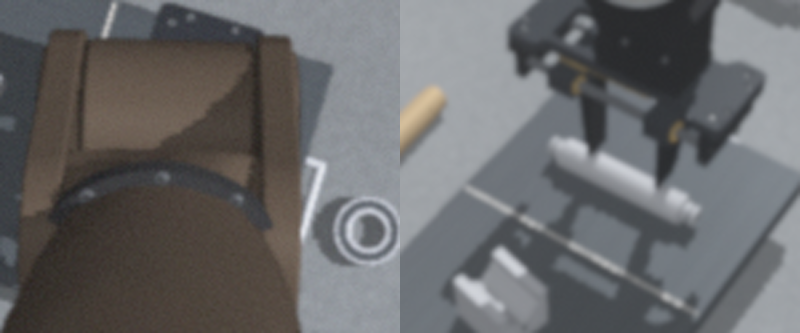

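drive_tool([
  [[0.1,0,0],[0,0,0]],
  [[0.23,0,0],[0,0,0]],
  [[0.26,0,0],[0,0,0]],
  [[0.23,0,0],[0,0,0]],
  [[0.1,0,0],[0,0,0]],
])

```text
t: 8.15
eef_pos: [541.9, 68.6, 78.8]
tcp_rot: [-3.141, -0.0, 1.259]
ft_force: [-6.2, 1.4, 17.8]
opening: 0.598
```

drive_tool([
  [[0,0,0],[0,0,0]],
  [[0,0,-0.25],[0,0,0]],
  [[-0.23,0,0],[0,0,0]],
  [[-0.23,0,0],[0,0,0]],
  [[0,0,0.13],[0,0,0]],
])

```text
t: 8.57
eef_pos: [537.6, 53.5, 81.7]
tcp_rot: [3.141, -0.0, 1.258]
ft_force: [0.4, 0.6, 0.3]
opening: 0.601
```

drive_tool([
  [[0,0,0.06],[0,0,0]],
  [[0,0,0.04],[0,0,0]],
  [[0,0,0.02],[0,0,0]],
  [[0,0,0],[0,0,0]],
])

```text
t: 8.9
eef_pos: [537.9, 54.7, 78.7]
tcp_rot: [3.141, -0.0, 1.259]
ft_force: [-4.6, 0.1, 15.2]
opening: 0.6
```

```bash
python3 -c "
from look import *
look('s5')"|head -3
```

```text
line frame 4.87 -63.41 h 23.69 rot [ 3.1414e+00 -2.0000e-04  1.2586e+00] F [-4.56  0.06 15.17] t 8.9 0.60016120090349
peak y -61.5 208.0
0 {np.int64(-120): 86, np.int64(-116): 79, np.int64(-112): 68, np.int64(-108): 58, np.int64(-104): 54, np.int64(-100): 63, np.int64(-96): 88, np.int64(-92): 108, np.int64(-88): 119, np.int64(-84): 121, np.int64(-80): 121, np.int64(-76): 121, np.int64(-72): 125, np.int64(-68): 159, np.int64(-64): 202, np.int64(-60): 206, np.int64(-56): 187, np.int64(-52): 168, np.int64(-48): 150, np.int64(-44): 138, np.int64(-40): 119, np.int64(-36): 90, np.int64(-32): 76, np.int64(-28): 76, np.int64(-24): 75, np.int64(-20): 82, np.int64(-16): 103, np.int64(-12): 114, np.int64(-8): 115, np.int64(-4): 115, np.int64(0): 115, np.int64(4): 136, np.int64(8): 168, np.int64(12): 138, np.int64(16): 113}
```

View pics/s5.png

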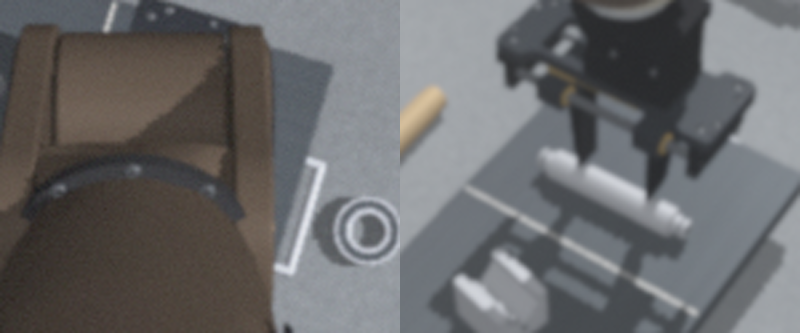

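drive_tool([
  [[0.1,0,0],[0,0,0]],
  [[0.23,0,0],[0,0,0]],
  [[0.26,0,0],[0,0,0]],
  [[0.23,0,0],[0,0,0]],
  [[0.1,0,0],[0,0,0]],
])

```text
t: 9.42
eef_pos: [546.2, 81.8, 78.9]
tcp_rot: [-3.141, -0.0, 1.259]
ft_force: [-6.1, 0.7, 18.6]
opening: 0.6
```

drive_tool([
  [[0,0,0],[0,0,0]],
  [[0,0,-0.25],[0,0,0]],
  [[-0.2,0,0],[0,0,0]],
  [[-0.2,0,0],[0,0,0]],
  [[0,0,0.13],[0,0,0]],
])

```text
t: 9.83
eef_pos: [542.5, 68.5, 81.7]
tcp_rot: [3.141, -0.0, 1.258]
ft_force: [0.8, 0.5, 0.6]
opening: 0.602
```

drive_tool([
  [[0,0,0.06],[0,0,0]],
  [[0,0,0.04],[0,0,0]],
  [[0,0,0.02],[0,0,0]],
  [[0,0,0],[0,0,0]],
])

```text
t: 10.17
eef_pos: [542.7, 69.6, 78.8]
tcp_rot: [3.141, -0.0, 1.259]
ft_force: [-3.9, -0.1, 16.1]
opening: 0.6
```

```bash
python3 -c "
from look import *
look('s6')"
```

```text
line frame 4.8 -47.75 h 23.79 rot [ 3.1414e+00 -3.0000e-04  1.2585e+00] F [-3.88 -0.11 16.07] t 10.1667 0.5998680983486696
peak y -47.0 210.0
0 {np.int64(-120): 60, np.int64(-116): 57, np.int64(-112): 73, np.int64(-108): 91, np.int64(-104): 94, np.int64(-100): 89, np.int64(-96): 76, np.int64(-92): 62, np.int64(-88): 55, np.int64(-84): 57, np.int64(-80): 79, np.int64(-76): 105, np.int64(-72): 117, np.int64(-68): 120, np.int64(-64): 120, np.int64(-60): 120, np.int64(-56): 133, np.int64(-52): 177, np.int64(-48): 207, np.int64(-44): 204, np.int64(-40): 183, np.int64(-36): 163, np.int64(-32): 147, np.int64(-28): 133, np.int64(-24): 111, np.int64(-20): 83, np.int64(-16): 76, np.int64(-12): 76, np.int64(-8): 77, np.int64(-4): 90, np.int64(0): 110, np.int64(4): 137, np.int64(8): 169, np.int64(12): 137, np.int64(16): 115}
50 {np.int64(-120): 82, np.int64(-116): 109, np.int64(-112): 117, np.int64(-108): 109, np.int64(-104): 92, np.int64(-100): 87, np.int64(-96): 96, np.int64(-92): 112, np.int64(-88): 111, np.int64(-84): 92, np.int64(-80): 67, np.int64(-76): 53, np.int64(-72): 50, np.int64(-68): 50, np.int64(-64): 49, np.int64(-60): 49, np.int64(-56): 70, np.int64(-52): 144, np.int64(-48): 195, np.int64(-44): 195, np.int64(-40): 179, np.int64(-36): 161, np.int64(-32): 148, np.int64(-28): 135, np.int64(-24): 115, np.int64(-20): 87, np.int64(-16): 78, np.int64(-12): 77, np.int64(-8): 89, np.int64(-4): 107, np.int64(0): 115, np.int64(4): 137, np.int64(8): 167, np.int64(12): 138, np.int64(16): 116}
```

View pics/s6.png

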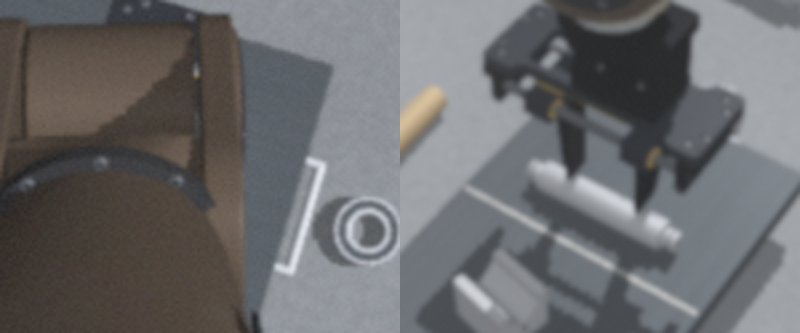

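drive_tool([
  [[0.1,0,0],[0,0,0]],
  [[0.23,0,0],[0,0,0]],
  [[0.26,0,0],[0,0,0]],
  [[0.23,0,0],[0,0,0]],
  [[0.1,0,0],[0,0,0]],
])

```text
t: 10.68
eef_pos: [551.0, 96.7, 78.9]
tcp_rot: [-3.141, -0.0, 1.259]
ft_force: [-6.6, 1.3, 17.6]
opening: 0.6
```

drive_tool([
  [[0,0,0],[0,0,0]],
  [[0,0,-0.25],[0,0,0]],
  [[-0.22,0,0],[0,0,0]],
  [[-0.22,0,0],[0,0,0]],
  [[0,0,0.13],[0,0,0]],
])

```text
t: 11.1
eef_pos: [546.8, 82.1, 81.7]
tcp_rot: [3.141, -0.0, 1.258]
ft_force: [0.1, 0.6, -0.0]
opening: 0.598
```

drive_tool([
  [[0,0,0.06],[0,0,0]],
  [[0,0,0.04],[0,0,0]],
  [[0,0,0.02],[0,0,0]],
  [[0,0,0],[0,0,0]],
])

```text
t: 11.43
eef_pos: [547.1, 83.3, 78.8]
tcp_rot: [3.141, -0.0, 1.258]
ft_force: [-4.2, 1.1, 15.4]
opening: 0.601
```

```bash
python3 -c "
from look import *
look('s7')"
```

```text
line frame 4.78 -33.35 h 23.79 rot [ 3.1413e+00 -3.0000e-04  1.2585e+00] F [-4.21  1.11 15.4 ] t 11.4333 0.6007355968275309
peak y -32.5 205.0
0 {np.int64(-120): 88, np.int64(-116): 80, np.int64(-112): 78, np.int64(-108): 73, np.int64(-104): 63, np.int64(-100): 57, np.int64(-96): 69, np.int64(-92): 87, np.int64(-88): 93, np.int64(-84): 90, np.int64(-80): 79, np.int64(-76): 64, np.int64(-72): 56, np.int64(-68): 59, np.int64(-64): 82, np.int64(-60): 108, np.int64(-56): 117, np.int64(-52): 119, np.int64(-48): 119, np.int64(-44): 120, np.int64(-40): 143, np.int64(-36): 190, np.int64(-32): 205, np.int64(-28): 194, np.int64(-24): 175, np.int64(-20): 155, np.int64(-16): 141, np.int64(-12): 127, np.int64(-8): 98, np.int64(-4): 78, np.int64(0): 76, np.int64(4): 89, np.int64(8): 110, np.int64(12): 105, np.int64(16): 112}
50 {np.int64(-120): 44, np.int64(-116): 45, np.int64(-112): 49, np.int64(-108): 54, np.int64(-104): 72, np.int64(-100): 102, np.int64(-96): 116, np.int64(-92): 111, np.int64(-88): 95, np.int64(-84): 86, np.int64(-80): 92, np.int64(-76): 108, np.int64(-72): 107, np.int64(-68): 86, np.int64(-64): 63, np.int64(-60): 52, np.int64(-56): 50, np.int64(-52): 51, np.int64(-48): 50, np.int64(-44): 53, np.int64(-40): 96, np.int64(-36): 175, np.int64(-32): 204, np.int64(-28): 195, np.int64(-24): 176, np.int64(-20): 156, np.int64(-16): 141, np.int64(-12): 129, np.int64(-8): 104, np.int64(-4): 82, np.int64(0): 78, np.int64(4): 100, np.int64(8): 141, np.int64(12): 129, np.int64(16): 116}
```

View pics/s7.png

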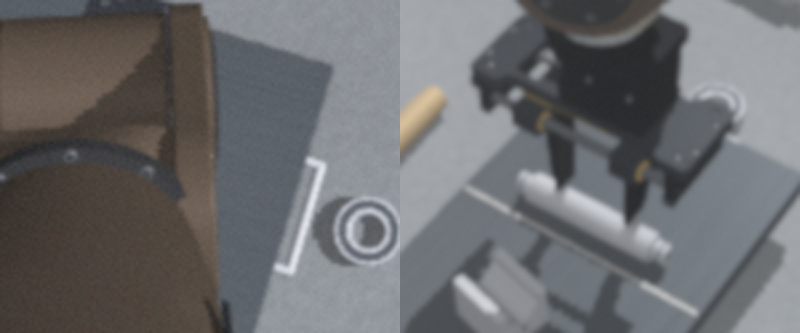

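drive_tool([
  [[0.1,0,0],[0,0,0]],
  [[0.23,0,0],[0,0,0]],
  [[0.26,0,0],[0,0,0]],
  [[0.23,0,0],[0,0,0]],
  [[0.1,0,0],[0,0,0]],
])

```text
t: 11.95
eef_pos: [555.4, 110.4, 78.9]
tcp_rot: [-3.141, -0.0, 1.259]
ft_force: [-5.6, 0.5, 17.6]
opening: 0.601
```

drive_tool([
  [[0,0,0],[0,0,0]],
  [[0,0,-0.25],[0,0,0]],
  [[-0.22,0,0],[0,0,0]],
  [[-0.22,0,0],[0,0,0]],
  [[0,0,0.13],[0,0,0]],
])

```text
t: 12.37
eef_pos: [551.2, 95.8, 81.7]
tcp_rot: [3.141, -0.0, 1.258]
ft_force: [0.5, -0.7, -0.1]
opening: 0.598
```

drive_tool([
  [[0,0,0.06],[0,0,0]],
  [[0,0,0.04],[0,0,0]],
  [[0,0,0.02],[0,0,0]],
  [[0,0,0],[0,0,0]],
])

```text
t: 12.7
eef_pos: [551.5, 97.0, 78.8]
tcp_rot: [3.141, -0.0, 1.258]
ft_force: [-4.9, -0.1, 15.5]
opening: 0.604
```

```bash
python3 - <<'E'
from look import *
look('s8')
o=views();p=o['side']
# edges at several x: outer boundary crossing levels
ys=np.arange(-40,20,1.)
for x in (-45,-20,0,20,50): print(x,prof(p,x,ys,67).tolist())
E
```

```text
line frame 4.72 -18.95 h 23.79 rot [ 3.1414e+00 -3.0000e-04  1.2585e+00] F [-4.87 -0.1  15.48] t 12.7 0.6042608694019002
peak y -18.5 210.0
0 {np.int64(-120): 96, np.int64(-116): 95, np.int64(-112): 95, np.int64(-108): 93, np.int64(-104): 87, np.int64(-100): 82, np.int64(-96): 78, np.int64(-92): 78, np.int64(-88): 71, np.int64(-84): 58, np.int64(-80): 65, np.int64(-76): 88, np.int64(-72): 94, np.int64(-68): 89, np.int64(-64): 81, np.int64(-60): 64, np.int64(-56): 57, np.int64(-52): 61, np.int64(-48): 88, np.int64(-44): 110, np.int64(-40): 117, np.int64(-36): 118, np.int64(-32): 118, np.int64(-28): 120, np.int64(-24): 156, np.int64(-20): 202, np.int64(-16): 207, np.int64(-12): 191, np.int64(-8): 168, np.int64(-4): 150, np.int64(0): 138, np.int64(4): 126, np.int64(8): 116, np.int64(12): 89, np.int64(16): 77}
50 {np.int64(-120): 47, np.int64(-116): 43, np.int64(-112): 43, np.int64(-108): 44, np.int64(-104): 44, np.int64(-100): 45, np.int64(-96): 46, np.int64(-92): 52, np.int64(-88): 66, np.int64(-84): 96, np.int64(-80): 114, np.int64(-76): 112, np.int64(-72): 96, np.int64(-68): 88, np.i
[... 1137 characters left out ...]
163, 159, 155, 151, 147, 144, 141, 139, 136, 132, 129, 126, 123, 121, 119, 116, 112, 106, 97, 89, 83, 80, 78, 77, 77, 76, 76]
20 [117, 117, 117, 117, 117, 117, 118, 117, 117, 117, 117, 118, 119, 122, 129, 138, 149, 162, 176, 189, 198, 203, 207, 208, 206, 204, 201, 195, 190, 185, 180, 175, 170, 165, 160, 156, 152, 149, 146, 142, 139, 136, 133, 131, 128, 126, 125, 124, 121, 115, 109, 101, 93, 86, 80, 79, 78, 78, 78, 78]
50 [51, 51, 51, 51, 51, 51, 50, 50, 50, 50, 51, 53, 57, 64, 77, 95, 117, 136, 156, 175, 190, 198, 203, 206, 206, 203, 200, 197, 191, 186, 181, 177, 172, 167, 162, 158, 154, 151, 147, 144, 141, 138, 136, 133, 131, 130, 128, 126, 121, 115, 108, 99, 92, 86, 82, 80, 79, 79, 79, 81]
```

View pics/s8.png

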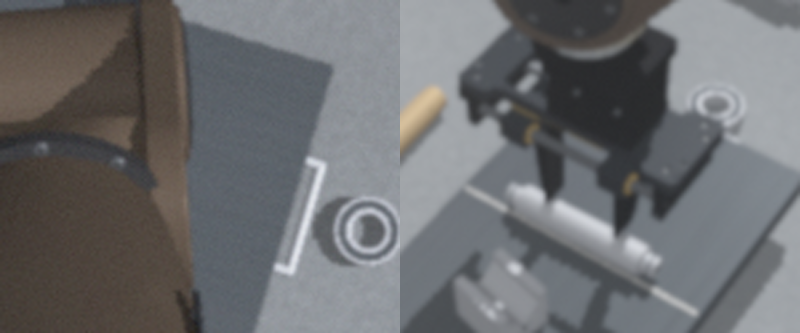

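drive_tool([
  [[0.1,0,0],[0,0,0]],
  [[0.22,0,0],[0,0,0]],
  [[0.21,0,0],[0,0,0]],
  [[0.13,0,0],[0,0,0]],
  [[0.06,0,0],[0,0,0]],
])

```text
t: 13.32
eef_pos: [558.0, 118.2, 78.9]
tcp_rot: [-3.142, -0.0, 1.259]
ft_force: [-5.8, 0.8, 16.9]
opening: 0.6
```

drive_tool([
  [[0,0,0],[0,0,0]],
  [[0,0,0],[0,0,0]],
  [[0,0,-0.1],[0,0,0]],
  [[0,0,-0.7],[0,0,0]],
  [[0,0,-1],[0,0,0]],
])

```text
t: 13.73
eef_pos: [556.9, 117.4, 130.3]
tcp_rot: [-3.137, 0.002, 1.259]
ft_force: [-0.2, 0.9, -0.3]
opening: 0.599
```

drive_tool([
  [[-1,0,-0.8],[0,0,0]],
  [[-1,0,0],[0,0,0]],
  [[-1,0,0],[0,0,0]],
  [[-1,0,0],[0,0,0]],
  [[-1,0,0],[0,0,0]],
])

```text
t: 14.15
eef_pos: [511.4, -26.3, 155.9]
tcp_rot: [-3.141, -0.0, 1.259]
ft_force: [0.0, -0.1, -0.3]
opening: 0.601
```

drive_tool([
  [[-1,0,0],[0,0,0]],
  [[-1,0,0],[0,0,0]],
  [[-1,0,0],[0,0,0]],
  [[0,0,0],[0,0,0]],
])

```text
t: 14.48
eef_pos: [483.3, -114.4, 155.7]
tcp_rot: [-3.141, 0.0, 1.256]
ft_force: [0.4, 0.0, -0.7]
opening: 0.6
```

```bash
python3 - <<'E'
from look import *
look('s9')
o=views()
ys=np.arange(-26,24,2.);print(ys)
for n in o:
  for x in (-40,-20,0,20,40): print(n,x,prof(o[n],x,ys,67).tolist())
E
```

```text
line frame 5.4 -241.11 h 100.72 rot [-3.1411e+00  5.0000e-04  1.2557e+00] F [ 0.35  0.04 -0.67] t 14.4833 0.5996791685454572
peak y -6.0 201.0
0 {np.int64(-120): 101, np.int64(-116): 93, np.int64(-112): 85, np.int64(-108): 81, np.int64(-104): 80, np.int64(-100): 80, np.int64(-96): 77, np.int64(-92): 77, np.int64(-88): 76, np.int64(-84): 75, np.int64(-80): 76, np.int64(-76): 76, np.int64(-72): 75, np.int64(-68): 75, np.int64(-64): 76, np.int64(-60): 76, np.int64(-56): 75, np.int64(-52): 74, np.int64(-48): 74, np.int64(-44): 74, np.int64(-40): 74, np.int64(-36): 74, np.int64(-32): 74, np.int64(-28): 74, np.int64(-24): 74, np.int64(-20): 73, np.int64(-16): 88, np.int64(-12): 153, np.int64(-8): 197, np.int64(-4): 196, np.int64(0): 178, np.int64(4): 157, np.int64(8): 141, np.int64(12): 129, np.int64(16): 103}
50 {np.int64(-120): 118, np.int64(-116): 118, np.int64(-112): 117, np.int64(-108): 118, np.int64(-104): 117, np.int64(-100): 117, np.int64(-96): 116, np.int64(-92): 116, np.int64(-88): 115, np.int64(-84): 115, np.int64(-80): 114, np.int64(-76): 114, np.int64(-72): 114, np.int64(-68):
[... 1064 characters left out ...]
22, 190, 219, 225, 224, 220, 212, 196, 179, 156, 132, 110, 83, 69, 65, 64, 64]
side -40 [73, 72, 73, 73, 73, 76, 83, 95, 110, 121, 128, 132, 135, 137, 138, 138, 138, 136, 132, 126, 114, 98, 82, 74, 72]
side -20 [106, 97, 86, 77, 74, 76, 84, 98, 112, 124, 130, 133, 136, 138, 139, 139, 138, 136, 133, 127, 118, 102, 87, 76, 73]
side 0 [74, 73, 74, 74, 76, 88, 117, 153, 183, 197, 201, 196, 188, 177, 167, 157, 148, 141, 135, 129, 117, 103, 87, 78, 73]
side 20 [75, 75, 74, 74, 76, 85, 106, 143, 175, 195, 200, 197, 188, 178, 167, 157, 149, 142, 136, 129, 122, 107, 93, 80, 76]
side 40 [88, 88, 89, 89, 90, 95, 114, 145, 178, 195, 202, 198, 189, 179, 169, 158, 148, 142, 136, 131, 123, 110, 94, 83, 77]
```

View pics/s9.png

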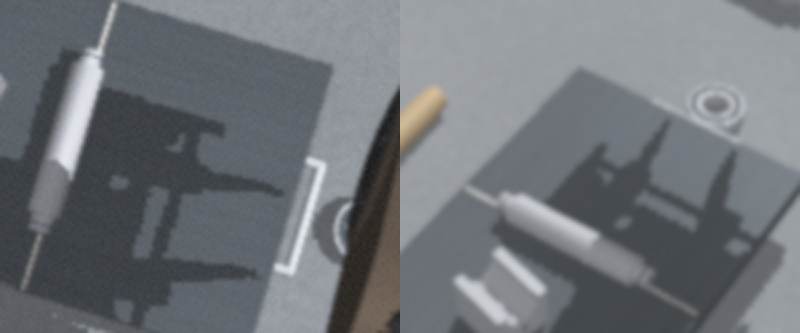

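The axle lies over the line in both views. The line comes out of both journals at composite pixels (100,45) and (38,232), and the edge profiles put the axis at y ≈ +1.3 mm. I'll check that it's still and that nothing else moved, then hand in.

drive_tool([
  [[0,0,0],[0,0,0]],
  [[0,0,0],[0,0,0]],
  [[0,0,0],[0,0,0]],
  [[0,0,0],[0,0,0]],
  [[0,0,0],[0,0,0]],
])

```text
t: 15.1
eef_pos: [484.5, -110.5, 156.1]
tcp_rot: [3.142, -0.0, 1.259]
ft_force: [0.5, 1.0, -0.2]
opening: 0.6
```

```bash
python3 - <<'E'
from look import *
inline();o=views();ys=np.arange(-16,20,2.)
for n in o: print(n,prof(o[n],0,ys,67).tolist())
a=cv2.imread('pics/side0.png');b=o['side']['pixels'];cv2.imwrite('pics/fin.png',b)
for t in ['axle','vblock','bearing','bush','hammer']:
    for n in o:
        print(t,n,[(d['point'],d['score']) for d in env.tip_of(t,o[n])][:2])
E
```

```text
line frame 5.34 -237.04 h 101.12 rot [ 3.1415e+00 -1.0000e-04  1.2595e+00] F [ 0.45  0.96 -0.23] t 15.1 0.599615990784116
top [68, 72, 100, 157, 203, 220, 226, 228, 225, 214, 197, 176, 155, 130, 104, 79, 66, 63]
side [88, 117, 153, 183, 197, 201, 196, 188, 177, 167, 157, 148, 140, 135, 128, 118, 104, 87]
axle top [([558.3, 119.9, 71.7], 0.8), ([769.0, 79.2, -0.1], 0.32)]
axle side [([515.9, -294.1, 14.1], 0.9), ([557.6, 120.2, 69.3], 0.67)]
vblock top [([585.7, 193.8, 51.9], 0.66)]
vblock side [([586.3, 193.2, 55.0], 0.67)]
bearing top [([495.3, -103.2, 2.5], 0.57)]
bearing side [([489.0, -99.9, -2.5], 0.58), ([552.3, 113.1, 57.0], 0.3)]
bush top [([625.7, 336.0, 4.1], 0.75)]
bush side [([620.9, 336.5, -0.8], 0.87)]
hammer top []
hammer side [([769.2, 83.7, 1.0], 0.9), ([558.4, 115.4, 57.2], 0.25)]
```

View pics/fin.png

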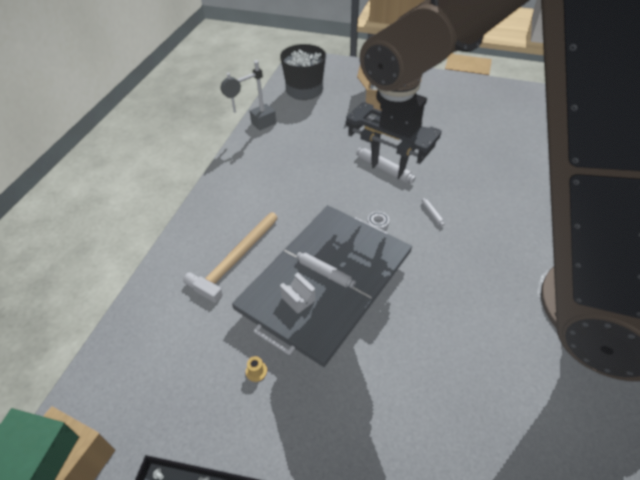

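```bash
python3 -c "
from cell import env
print(env.job_done())"
```

```text
the job is handed in; nothing more can be done
None
```

I rolled the axle about 98 mm to the scribed line in seven strokes, with both fingertips pressing on top at about 9–19 N. Then I lifted the gripper clear and handed the job in at about 15 s. No verdict came back.

- **Rolling:** the axle moved about half as far as the fingertips on each stroke, so it rolled rather than skidded. The distance comes to about 1.3 turns. I worked the turn out from that and did not measure the angle directly.
- **Final position:** edge profiles in the two cameras put the axis about 1–2 mm past the line, within the 6 mm allowed. It is about 1° off parallel and lies roughly 5 mm along from the line's middle. Profiles taken about 0.6 s apart were the same, so it was lying still.
- **A check that disagreed:** the trained network put the axle about 5 mm past the line. Its first reading was off by about 5 mm the same way, so I trusted the edge profiles and the line showing at both journals.
- **Other objects:** the V-block, bearing and bush showed no movement beyond detection noise. The hammer did too in the side view, but the final top-view check did not find it.

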